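# Load the piston pins and hold the gauge tray at full cam lift

### The job

Sort the two loose piston pins by length into the gauge tray: the longer one into the free place of the blue row, the shorter one into the free place of the orange row, each lying fully down in its groove and let go. Then swing the red-knobbed cam lever up until it stands straight up, where the cam lifts the tray highest, and finish while still holding the lever there, because its spring pulls it back as soon as you let go. Leave the two pins already in the tray in their places, and leave the piston, the yellow bottle and the bearing ring where they are.

Things in the scene. Friction and masses are not known exactly. Their poses are not given: they have to be found in the camera images.
- long_pin: longer loose piston pin: plain steel cylinder, diameter 18 mm, length 62 mm, 75 g. Origin at its centre, x along its axis. Starts level in the 45 degree V of a small fixed black rubber rest (36 mm long, 34 mm wide, the V's edges 16 mm apart, 18 mm above the table), its axis 23 mm above the table.
- short_pin: shorter loose piston pin: same steel and 18 mm diameter but 46 mm long, about 55 g. Origin at its centre, x along its axis. Starts in an identical rubber rest at the same height; which rest holds which pin varies.
- loaded_long_pin: a 62 mm pin like the long one, already in the far place of the tray's blue row; stays there. Origin at its centre, x along its axis.
- loaded_short_pin: a 46 mm pin like the short one, already in the far place of the tray's orange row; stays there. Origin at its centre, x along its axis.
- long_seat (a point): centre of a pin seated in the free place (nearer the robot) of the blue row, the row on the lever's side. x along the groove, z up; rises with the tray. 45 degree V groove, 68 mm long between 5 mm end walls; V edges 4.7 mm below this point and 16 mm apart, end walls' tops 1.7 mm below it. The rows are 56 mm apart.
- short_seat (a point): the same for the short pin: centre of a pin seated in the free place (nearer the robot) of the orange row, 52 mm long between 5 mm end walls, same V and heights.
- lever_pivot (a point): point on the cam lever's level axis, 36 mm above the table, in the plane in which the knob swings. y is the hinge axis (and the fixture's y; the fixture's yaw, up to 0.3 rad either way, is this point's yaw); x is the way the knob swings over, away from the robot.
- knob_grip: red round flat-sided knob, 32 mm diameter, 26 mm wide along the hinge axis, on a 10 mm rod: the cam lever's handle. Origin at its centre, 130 mm from the pivot; turns with the lever. Start: 66 degrees from upright, leaning to the robot, knob 89 mm up; upright: 166 mm up. Can be pinched on its flats from above and led along its arc, or pushed. A spring pulls it back with about 5 N at the knob.
- cam_lever (a joint): cam lever angle, rad: 0 at the start (leaning to the robot), growing as the knob swings up and away; 1.15 is straight up, the highest lift; beyond, to the stop at 1.6, the tray sinks again. Knob centre = pivot + 130 mm x (sin(q - 1.15) along the pivot's x, cos(q - 1.15) up).
- tray (a joint): lift of the tray in m, driven by the cam: 0 at the start, 0.010 at the highest point
- gauge_base: fixed gauge fixture: grey plinth, tray 156 x 96 mm with plate top 75 mm above the table when lowered (seated pins' axes 88 mm up), black reading head with a red slit at the far end, 117 mm high, face 110 mm beyond the tray's centre. Origin on the table under the tray's centre; position and yaw vary. The knob swings 110 mm to +y of the origin.
- piston: aluminium piston standing on the bench, 60 mm diameter, 48 mm high; leave alone. Origin under its centre.
- lube_bottle: closed yellow bottle, 44 mm diameter, 120 mm high; leave alone. Origin under its centre.
- bearing: steel bearing ring lying flat, 62 mm outside diameter, 17 mm high; leave alone. Origin under its centre.
There are look-alikes about, which are no part of the job. Leave any purple look-alike of the long_pin alone.

How it is judged:
By the outcome, as a careful person would: the job done as asked, in the order asked, and still so for the second after the job is handed in, while the arm keeps its last pose, push and grip.
It also fails if it takes over 58 s, if anything falls off the work surface, if the arm or the gripper's body presses on something with over 40 N, if the wrist force passes 120 N, or if a joint passes its speed limit or range.

### The arm

A 6-joint arm with a two-finger parallel gripper is mounted at the origin on the work surface. World frame = base frame: x ahead of the robot, y to its left, z up, the work surface at z = 0. Lengths are in mm, angles in rad, forces in N, time in s.
With the tool pointing down it reaches from about 350 to 975 mm from the base axis. Payload 7.1 kg.
Tool frame: the origin (TCP) lies at the very end of the fingers, on their centre line; the grasp point (between the pads) lies 19 mm behind it (ctrl.pinch_z is the distance from the TCP to the grasp point, in mm); z points along the fingers, y is the direction in which the jaws open and shut (so a half turn about z gives the same grasp; the last joint's range is limited). The gripper opens to 88 mm and grips with 3 to 60 N. Pads are 20 mm wide; open, the fingers measure 115 mm over their backs; the gripper's body (75 mm by 178 mm) begins 61 mm behind the grasp point.
Start: joints at [1.143, 0.423, 1.63, -0, 1.089, -0.019], TCP at [248.41, 573.495, 222.675] pointing down, gripper open.
Joint ranges: [-3, 3], [-0.9, 2.11], [0.09, 2.58], [-1.31, 4.45], [0.11, 2.69], [-2.54, 2.54]. Speed limits (rad/s): [2.39, 2.39, 3.01, 3.14, 3.14, 3.14].

### API

Orientations are given as a rotation vector (axis times angle).
In Python, from workcell import ctrl gives the robot as it stands.
- The arm moves only by the shell command python3 -m inch 'ROWS' [OPENING]. ROWS is JSON, a list of rows, each an object with "xyz": the shift along the tool's x, y, z in cm, a list of three; "spin": the turn about the tool's z in degrees. A call has 1 to 20 rows; each row is the pose to reach, as a shift and turn from the pose measured when the call began, along the tool's axes at that moment; what a row does not reach only later rows make up. A row lasts 1/10 s, in which the tool goes at most 50 mm and 8.59 degrees, less where a joint would pass 70% of its speed; a pose out of reach is approached as far as the arm can. A call with a gripper value outside its range is refused whole. OPENING is the closure, from 0 (fully open) to 1 (shut), set as the call begins (- or left out, the last holds). The fingers move at their own pace and stop on an object; the grip force is fixed at half the most. Time passes only in rows, so rows that repeat a pose let the fingers close. It gives the time, the measured TCP pose, the force and the opening at its end, in the units of the state.
- ctrl.get_obs(): the state, without advancing time (a new reading comes with each control period).
- ctrl.get_image(name): name is "side" or "top"; returns the picture (420x560x3 uint8, red, green, blue); there is no depth.
- ctrl.camera_info(name): a dict with "camera_matrix" (3x3 intrinsics, pixels), "k1" (the pictures are not rectified: a ray, as slopes to the right and down, at radius r is drawn at 1 + k1 r^2 times it, then the intrinsics apply), "R" (3x3) and "t" (3): a world point X has camera coordinates R X + t. Camera axes: x right, y down, z forward; pixel columns grow to the right and rows downward; lengths in mm; the calibration is good to about 2 mm. A picture is of the moment at which its call begins. camera_info takes no time and is no camera call.
- ctrl.close_job(): hands the job in, once; it reports no verdict.
The state is a dict: "t": time; "qpos": joint angles; "qvel": joint speeds; "joint_torque": joint torques, N m; "ee_pos": TCP position; "orientation": TCP orientation; "ft_force": force on the tool from outside, world axes, zero at the start; "moment": the same for the moment, N m; "width": finger opening in mm.
Only numpy, scipy, OpenCV 4.12 (cv2) and the standard library are available. Lean on these libraries where they do the work, as an engineer would, in place of code of your own. Each camera call takes 0.05 s, during which the arm holds its last target. There are 200 camera calls.

## Working session

There is one attempt and no reset: what is moved stays moved. The work goes in short steps, Python scripts to look and compute and a shell command to move; the robot and the scene stay as the last step left them, time stands still between calls to the robot, and variables do not carry over. Pictures are saved under pics/ and viewed, about 8 in all and at most 12, crops included, and the job is handed in when it is done.

```bash
mkdir -p pics; ls; python3 - <<'E'
from workcell import ctrl
import cv2
o=ctrl.get_obs();print({k:o[k] for k in('t','ee_pos','orientation','width','ft_force')})
for n in('top','side'):
    cv2.imwrite(f'pics/{n}0.png',ctrl.get_image(n)[:,:,::-1]);c=ctrl.camera_info(n);print(n,c)
E
```

```text
pics
{'t': 0.0, 'ee_pos': array([248.20324316, 573.0093848 , 221.90071355]), 'orientation': array([-6.37618575e-01, -3.07589135e+00,  2.31530227e-03]), 'width': 88.03285360919807, 'ft_force': array([ 0.29825229, -0.00531244,  0.03233859])}
top {'camera_matrix': array([[450.34095726,   0.        , 278.98959345],
       [  0.        , 450.34095726, 210.60597104],
       [  0.        ,   0.        ,   1.        ]]), 'k1': -0.015294269258116265, 'R': array([[ 0.06881882, -0.9976282 ,  0.00139123],
       [-0.97293683, -0.06742376, -0.22101576],
       [ 0.22058535,  0.01385647, -0.97526924]]), 't': array([-23.20189406, 578.51308637, 977.45008894])}
side {'camera_matrix': array([[382.32270107,   0.        , 286.4298701 ],
       [  0.        , 382.32270107, 207.78978977],
       [  0.        ,   0.        ,   1.        ]]), 'k1': -0.027911625691912505, 'R': array([[-0.9859453 , -0.16705658, -0.00199241],
       [-0.08302161,  0.50026162, -0.86188499],
       [ 0.14498029, -0.84960603, -0.50709989]]), 't': array([543.58208494, 126.70648218, 843.97154561])}
```

View pics/top0.png

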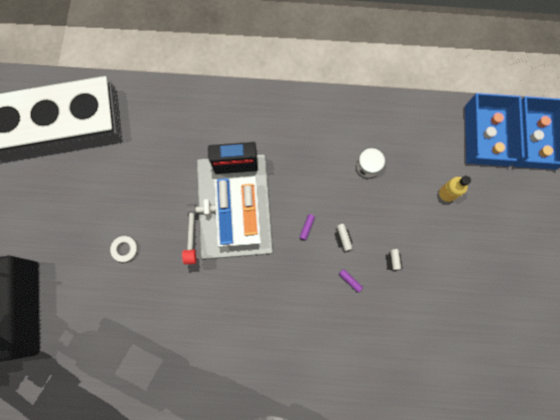

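View pics/side0.png

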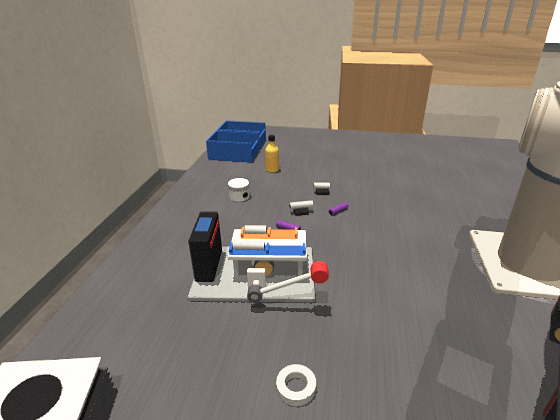

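Top view: the loose steel pins are at (344,237) and (395,260). The purple ones at (307,227) and (351,281) are look-alikes, to be left alone. The tray is at (237,212), with blue on the lever (left) side, and the red knob is at (189,257). The (344,237) pin looks longer, so I'll confirm that in one enlarged crop and measure it.

```bash
cat > h.py <<'E'
import numpy as np,cv2
from workcell import ctrl
def proj(n,X):
    c=ctrl.camera_info(n);p=(c['R']@np.atleast_2d(X).T).T+c['t'];s=p[:,:2]/p[:,2:]
    s=s*(1+c['k1']*(s**2).sum(1,keepdims=True));K=c['camera_matrix']
    return s*[K[0,0],K[1,1]]+K[:2,2]
def back(n,uv,z):
    c=ctrl.camera_info(n);K=c['camera_matrix']
    s=cv2.undistortPoints(np.array(uv,float).reshape(-1,1,2),K,np.array([c['k1'],0,0,0,0])).reshape(-1,2)
    d=np.c_[s,np.ones(len(s))]@c['R'];o=-c['R'].T@c['t']
    return o+d*((z-o[2])/d[:,2])[:,None]
E
python3 - <<'E'
from h import *
im=cv2.imread('pics/top0.png')
def crop(x,y,w,h,k): return cv2.resize(im[y:y+h,x:x+w],None,fx=k,fy=k,interpolation=cv2.INTER_CUBIC)
a=crop(180,135,100,135,4); b=crop(295,205,115,90,3.4783)
c=np.zeros((540,800,3),np.uint8);c[:,:400]=a;c[:b.shape[0],400:400+b.shape[1]]=b[:, :400]
cv2.imwrite('pics/crop1.png',c)
# bright blobs of pins
hsv=cv2.cvtColor(im,cv2.COLOR_BGR2HSV)
m=((hsv[...,2]>120)&(hsv[...,1]<60)).astype(np.uint8)
for (x0,y0,x1,y1) in((325,215,365,260),(380,240,412,280)):
    ys,xs=np.nonzero(m[y0:y1,x0:x1]);uv=np.c_[xs+x0,ys+y0].astype(float)
    r=cv2.minAreaRect(uv.astype(np.float32));P=back('top',uv,28);q=P[:,:2]-P[:,:2].mean(0)
    w,v=np.linalg.eigh(q.T@q/len(q));ax=v[:,1];s=q@ax;t=q@v[:,0]
    print(len(uv),uv.mean(0),P.mean(0),'yaw',np.degrees(np.arctan2(ax[1],ax[0])),'len',np.ptp(s),np.ptp(t))
# red knob
m=((hsv[...,1]>150)&((hsv[...,0]<8)|(hsv[...,0]>172))&(hsv[...,2]>90))[240:270,175:205]
ys,xs=np.nonzero(m);print('knob',xs.mean()+175,ys.mean()+240,back('top',[[xs.mean()+175,ys.mean()+240]],92))
for nm,lo,hi in(('blue',100,125),('orange',5,20)):
    m=((hsv[...,0]>=lo)&(hsv[...,0]<=hi)&(hsv[...,1]>150))[172:250,210:262].astype(np.uint8)
    ys,xs=np.nonzero(m);print(nm,cv2.minAreaRect((np.c_[xs+210,ys+172]).astype(np.float32)))
E
```

```text
1618 [344.80160692 236.65451174] [ 534.93153787 -142.56237762   28.        ] yaw 175.84537842735412 len 117.90278558685624 103.04680958220149
1083 [396.05078486 258.9122807 ] [ 490.33326351 -264.52872754   28.        ] yaw 176.46228835356467 len 100.85441151297852 79.03184189567847
knob 188.97005988023952 256.7305389221557 [[454.96498    206.96358699  92.        ]]
blue ((224.438232421875, 212.8037109375), (59.07375717163086, 10.680791854858398), 86.56636810302734)
orange ((248.7497100830078, 208.62069702148438), (46.68221664428711, 10.629922866821289), 86.05481719970703)
```

View pics/crop1.png

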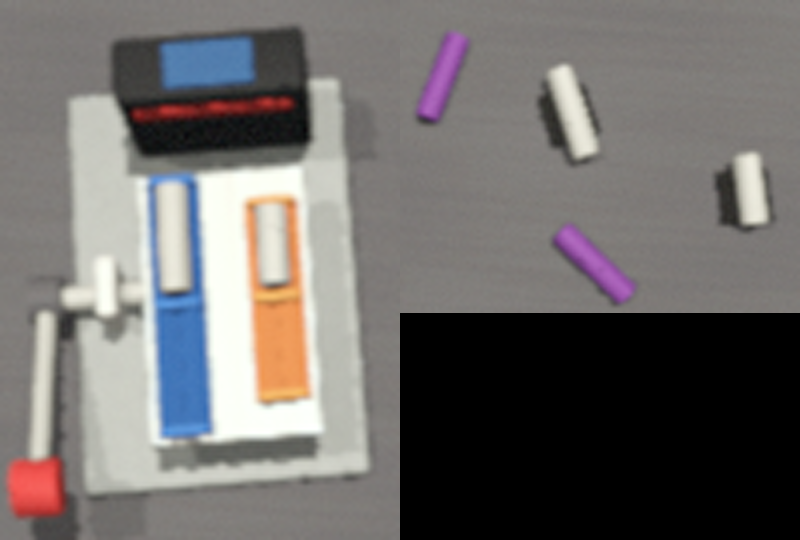

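The crop confirms that the long pin is the upper left steel one (crop 571,113) and the short pin is the one at right (crop 750,189). The near places of both rows are free. Next I'll take finer measurements of the pins and fixture from both cameras.

```bash
cat > m.py <<'E'
from h import *
def pin(im,box,n,z):
    x0,y0,x1,y1=box;g=cv2.cvtColor(im,cv2.COLOR_BGR2GRAY)[y0:y1,x0:x1]
    g=cv2.resize(g,None,fx=8,fy=8,interpolation=cv2.INTER_CUBIC)
    m=(g>150).astype(np.uint8);k,l,s,c=cv2.connectedComponentsWithStats(m);i=1+np.argmax(s[1:,4])
    ys,xs=np.nonzero(l==i);uv=np.c_[(xs+.5)/8-.5+x0,(ys+.5)/8-.5+y0]
    P=back(n,uv,z)[:,:2];r=cv2.minAreaRect(P.astype(np.float32));q=P-P.mean(0);w,v=np.linalg.eigh(q.T@q);a=v[:,1]*np.sign(v[0,1])
    print(n,uv.mean(0).round(1),'c',P.mean(0).round(1),'yaw',np.degrees(np.arctan2(a[1],a[0])).round(1),'rect',np.round(r[1],1),np.round(r[0],1))
if __name__=='__main__':
    t=cv2.imread('pics/top0.png');s=cv2.imread('pics/side0.png')
    for b in((325,215,365,260),(380,240,412,280)): pin(t,b,'top',25)
    for b in((285,196,318,218),(310,178,333,196)): pin(s,b,'side',25)
    print('tray',back('top',np.array([(137,172),(302,168),(322,432),(152,443)])/4+[180-.4,135-.4],75).round(1))
    print('blue',back('top',np.array([(149,177),(198,175),(212,430),(163,436)])/4+[180-.4,135-.4],85).round(1))
    print('orange',back('top',np.array([(246,198),(297,197),(309,396),(258,402)])/4+[180-.4,135-.4],85).round(1))
    big=cv2.resize(s[205:305,185:335],None,fx=5.3,fy=5.3,interpolation=cv2.INTER_CUBIC);cv2.imwrite('pics/side1.png',big)
E
python3 m.py
```

```text
top [344.3 236.4] c [ 535.9 -141.8] yaw 20.2 rect [65.4 18.6] [ 536.4 -141.7]
top [395.5 258.6] c [ 491.3 -264. ] yaw 7.6 rect [49.3 18.5] [ 491.5 -263.9]
side [301.3 203.1] c [ 535.4 -146.7] yaw 21.3 rect [65.2 28. ] [ 534.6 -146.6]
side [321.7 184. ] c [ 491.  -269.3] yaw 5.6 rect [48.6 31.7] [ 491.7 -269.5]
tray [[644.6 173.5  75. ]
 [653.6  77.8  75. ]
 [499.7  54.   75. ]
 [486.8 149.   75. ]]
blue [[639.1 164.5  85. ]
 [642.3 136.5  85. ]
 [495.1 114.8  85. ]
 [489.8 141.8  85. ]]
orange [[630.5 107.7  85. ]
 [633.1  78.5  85. ]
 [518.   62.4  85. ]
 [512.6  90.6  85. ]]
```

View pics/side1.png

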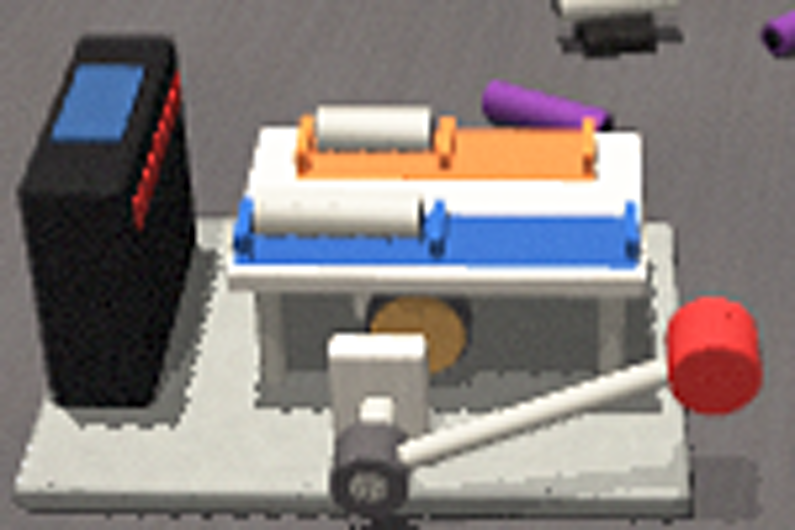

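Measurements agree with the given sizes: pins 65 and 49 mm (with blur), tray about 158×96 mm, yaw about 8.7°. I'll write a helper that turns targets into tool-axis shifts and check the row walls in the side view.

```bash
cat > go.py <<'E'
import sys
from h import *
from scipy.spatial.transform import Rotation as Rot
# usage: go.py x y z yaw_of_pin_axis(deg) -> shift cm + spin
o=ctrl.get_obs();R=Rot.from_rotvec(o['orientation']).as_matrix()
x,y,z,a=map(float,sys.argv[1:5]);d=R.T@(np.array([x,y,z])-o['ee_pos'])/10
cur=np.degrees(np.arctan2(R[1,1],R[0,1]));sp=(cur-(a+90)+90)%180-90
print('t',round(o['t'],2),'ee',o['ee_pos'].round(1),'toolz',R[:,2].round(3),'F',o['ft_force'].round(1),'w',round(o['width'],1))
print('xyz cm',d.round(2),'spin',round(sp,1),'q6',o['qpos'][5].round(2))
E
python3 go.py 535.7 -142 220 20.3
python3 - <<'E'
from h import *
c=np.array([570.5,112.5]);a=np.radians(8.7);u=np.array([np.cos(a),np.sin(a)]);v=np.array([-u[1],u[0]])
for n,pts in(('blue walls f,m,n',[(243,203),(437,205),(631,202)]),('orange',[(305,119),(447,121),(588,121)])):
    P=back('side',np.array(pts)/5.3+[184.6,204.6],86.3)[:,:2]-c;print(n,(P@u).round(1),(P@v).round(1))
P=back('side',np.array([(228,283),(648,290),(643,132),(260,130)])/5.3+[184.6,204.6],75)[:,:2]-c;print('tray',(P@u).round(1),(P@v).round(1))
E
```

```text
t 0.1 ee [248.2 573.1 222. ] toolz [-0.001 -0.001 -1.   ] F [ 0.1 -0.1 -0.1] w 88.0
xyz cm [-54.8  -54.19   0.27] spin -43.7 q6 -0.02
blue walls f,m,n [ 74.8   0.8 -72.9] [20.  20.2 17.3]
orange [ 57.9   0.2 -56.8] [-38.4 -37.7 -38.4]
tray [ 76.3 -78.5 -79.6  78.2] [ 54.7  56.7 -47.7 -47.1]
```

```bash
python3 -m inch '[{"xyz":[-5,-5,0],"spin":-4},{"xyz":[-10,-10,0],"spin":-8},{"xyz":[-14,-14,0],"spin":-12},{"xyz":[-18,-18,0],"spin":-16},{"xyz":[-22,-22,0],"spin":-20},{"xyz":[-26,-26,0],"spin":-24},{"xyz":[-30,-30,0],"spin":-28},{"xyz":[-34,-34,0],"spin":-32},{"xyz":[-38,-38,0],"spin":-36},{"xyz":[-42,-42,0],"spin":-40},{"xyz":[-46,-46,0],"spin":-43.7},{"xyz":[-50,-50,0],"spin":-43.7},{"xyz":[-53,-52.5,0],"spin":-43.7},{"xyz":[-54.8,-54.2,0],"spin":-43.7},{"xyz":[-54.8,-54.2,0],"spin":-43.7},{"xyz":[-54.8,-54.2,0],"spin":-43.7},{"xyz":[-54.8,-54.2,0],"spin":-43.7},{"xyz":[-54.8,-54.2,0],"spin":-43.7}]' 0.5; python3 go.py 535.7 -142 50 20.3
```

```text
t: 1.9
ee_pos: [534.9, -141.9, 222.1]
orientation: [0.551, -3.091, 0.0]
ft_force: [-0.4, 0.3, 0.8]
width: 43.9
t 1.9 ee [ 534.9 -141.9  222.1] toolz [-0.002 -0.001 -1.   ] F [-0.4  0.3  0.8] w 43.9
xyz cm [-0.1  -0.04 17.21] spin -0.1 q6 -2.2
```

```bash
python3 -m inch '[{"xyz":[-0.1,0,4],"spin":0},{"xyz":[-0.1,0,8],"spin":0},{"xyz":[-0.1,0,12],"spin":0},{"xyz":[-0.1,0,15],"spin":0},{"xyz":[-0.1,0,17],"spin":0},{"xyz":[-0.1,0,17.8],"spin":0},{"xyz":[-0.1,0,17.8],"spin":0},{"xyz":[-0.1,0,17.8],"spin":0}]'; python3 go.py 535.7 -142 20 20.3
python3 - <<'E'
from h import *
s=ctrl.get_image('side');t=ctrl.get_image('top')
a=cv2.resize(s[150:230,255:355],(500,400),interpolation=3);b=cv2.resize(t[200:280,310:370],(300,400),interpolation=3)
cv2.imwrite('pics/p2.png',np.hstack([a,b])[:,:,::-1])
E
```

```text
t: 2.7
ee_pos: [536.0, -141.2, 45.1]
orientation: [0.552, -3.092, 0.001]
ft_force: [0.2, -0.2, 0.3]
width: 44.0
t 2.7 ee [ 536.  -141.2   45.1] toolz [-0.001 -0.001 -1.   ] F [ 0.2 -0.2  0.3] w 44.0
xyz cm [ 0.05 -0.07  2.51] spin -0.0 q6 -2.2
```

View pics/p2.png

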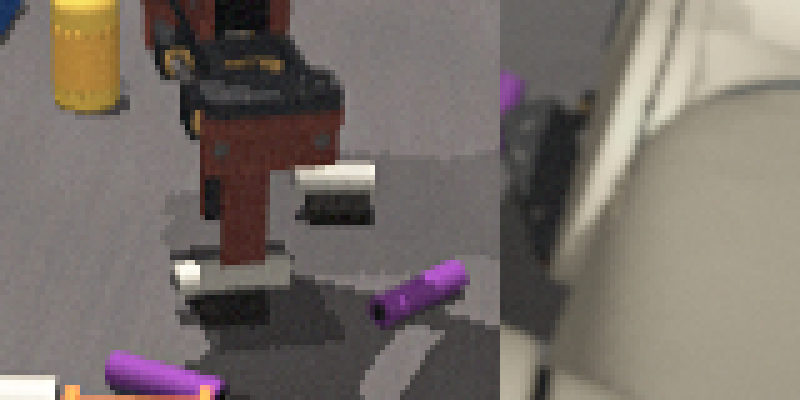

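The finger is centred along the pin: finger at crop x≈242 and pin 173–291. The offset is what perspective gives for the nearer finger. I'll descend to z≈20, just above the rest's top, and grip.

```bash
python3 -m inch '[{"xyz":[0,-0.05,1],"spin":0},{"xyz":[0,-0.05,1.8],"spin":0},{"xyz":[0,-0.05,2.3],"spin":0},{"xyz":[0,-0.05,2.5],"spin":0},{"xyz":[0,-0.05,2.5],"spin":0},{"xyz":[0,-0.05,2.5],"spin":0}]'; python3 -m inch '[{"xyz":[0,0,0],"spin":0},{"xyz":[0,0,0],"spin":0},{"xyz":[0,0,0],"spin":0},{"xyz":[0,0,0],"spin":0},{"xyz":[0,0,0],"spin":0},{"xyz":[0,0,0],"spin":0}]' 1; python3 go.py 535.7 -142 20 20.3
```

```text
t: 3.4
ee_pos: [536.6, -142.1, 20.4]
orientation: [0.552, -3.093, 0.002]
ft_force: [0.4, -0.2, -0.9]
width: 44.4
t: 4.0
ee_pos: [536.2, -141.5, 20.5]
orientation: [0.552, -3.092, 0.0]
ft_force: [-0.7, 4.8, 4.1]
width: 17.6
t 4.0 ee [ 536.2 -141.5   20.5] toolz [-0.001 -0.    -1.   ] F [-0.7  4.8  4.1] w 17.6
xyz cm [ 0.07 -0.03  0.05] spin -0.1 q6 -2.2
```

```bash
python3 -m inch '[{"xyz":[0,0,-1],"spin":0},{"xyz":[0,0,-3],"spin":0},{"xyz":[0,0,-6],"spin":0},{"xyz":[0,0,-9],"spin":0},{"xyz":[0,0,-12],"spin":0},{"xyz":[0,0,-12],"spin":0},{"xyz":[0,0,-12],"spin":0}]'; python3 go.py 530.5 134.7 140 8.7
```

```text
t: 4.7
ee_pos: [536.7, -141.8, 141.3]
orientation: [-0.551, 3.092, -0.002]
ft_force: [-0.7, -0.6, -1.7]
width: 17.2
t 4.7 ee [ 536.7 -141.8  141.3] toolz [ 0.001 -0.001 -1.   ] F [-0.7 -0.6 -1.7] w 17.2
xyz cm [-8.98 26.16  0.1 ] spin 11.5 q6 -2.2
```

```bash
python3 -m inch '[{"xyz":[-1,3,0],"spin":2},{"xyz":[-2,6,0],"spin":4},{"xyz":[-3.4,10,0],"spin":6},{"xyz":[-4.8,14,0],"spin":8},{"xyz":[-6.2,18,0],"spin":10},{"xyz":[-7.6,22,0],"spin":11.5},{"xyz":[-8.6,25,0],"spin":11.5},{"xyz":[-9,26.2,0],"spin":11.5},{"xyz":[-9,26.2,1],"spin":11.5},{"xyz":[-9,26.2,3],"spin":11.5},{"xyz":[-9,26.2,3.5],"spin":11.5},{"xyz":[-9,26.2,3.5],"spin":11.5},{"xyz":[-9,26.2,3.5],"spin":11.5}]'; python3 go.py 530.5 134.7 85.4 8.7
python3 - <<'E'
from h import *
s=ctrl.get_image('side')
cv2.imwrite('pics/p3.png',cv2.resize(s[180:290,190:340],(750,550),interpolation=3)[:,:,::-1])
E
```

```text
t: 6.0
ee_pos: [530.7, 134.1, 105.9]
orientation: [-0.237, 3.132, -0.002]
ft_force: [-0.1, -0.8, 0.5]
width: 17.3
t 6.0 ee [530.7 134.1 105.9] toolz [ 0.001 -0.001 -1.   ] F [-0.1 -0.8  0.5] w 17.3
xyz cm [0.01 0.06 2.05] spin -0.0 q6 -1.49
```

View pics/p3.png

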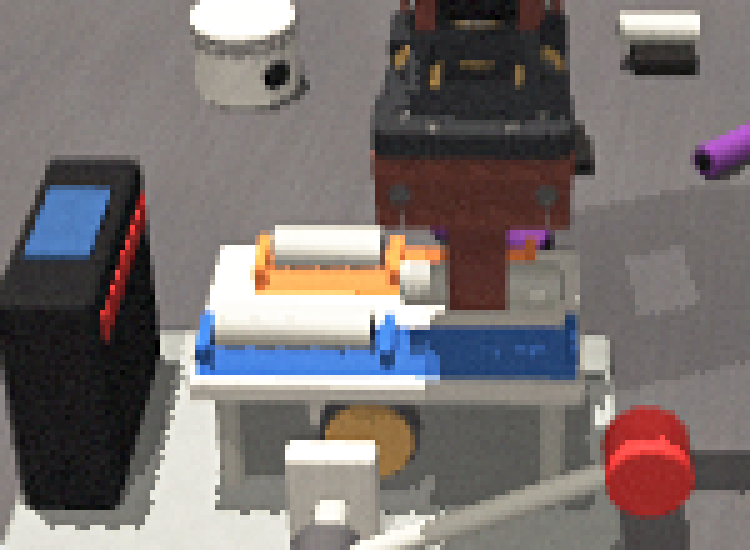

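```bash
python3 - <<'E'
from h import *
c=np.array([570.8,112.5]);a=np.radians(8.7);u=np.array([np.cos(a),np.sin(a)]);v=np.array([-u[1],u[0]])
f=lambda p,z:(back('side',np.array(p)/5+[189.6,179.6],z)[:,:2]-c)
P=f([(400,280),(566,286)],108.5);print('pin ends',P@u,P@v)
P=f([(388,318),(571,318)],86.3);print('walls',P@u,P@v)
E
```

```text
pin ends [ -5.39577045 -70.81382228] [25.17527891 28.45376699]
walls [  0.26781151 -73.46485756] [19.99399665 19.01657666]
```

The pin's centre reads 1.5 mm short of the slot's centre towards the robot, so I'll shift it 1 mm while lowering.

```bash
python3 -m inch '[{"xyz":[-0.1,0.05,0.5],"spin":0},{"xyz":[-0.1,0.05,1],"spin":0},{"xyz":[-0.1,0.05,1.4],"spin":0},{"xyz":[-0.1,0.05,1.7],"spin":0},{"xyz":[-0.1,0.05,1.9],"spin":0},{"xyz":[-0.1,0.05,2.0],"spin":0},{"xyz":[-0.1,0.05,2.0],"spin":0}]'; python3 go.py 531.5 134.8 85.4 8.7
```

```text
t: 6.75
ee_pos: [531.8, 135.2, 86.3]
orientation: [-0.237, 3.131, -0.002]
ft_force: [-1.2, 0.7, -0.5]
width: 17.1
t 6.75 ee [531.8 135.2  86.3] toolz [ 0.001 -0.001 -1.   ] F [-1.2  0.7 -0.5] w 17.1
xyz cm [ 0.04 -0.04  0.09] spin -0.0 q6 -1.49
```

```bash
python3 -m inch '[{"xyz":[0,0,0.1],"spin":0},{"xyz":[0,0,0.1],"spin":0},{"xyz":[0,0,0.1],"spin":0}]'; python3 -m inch '[{"xyz":[0,0,0],"spin":0},{"xyz":[0,0,0],"spin":0},{"xyz":[0,0,0],"spin":0},{"xyz":[0,0,0],"spin":0},{"xyz":[0,0,-1],"spin":0},{"xyz":[0,0,-3],"spin":0},{"xyz":[0,0,-6],"spin":0},{"xyz":[0,0,-9],"spin":0},{"xyz":[0,0,-9],"spin":0},{"xyz":[0,0,-9],"spin":0}]' 0.55; python3 go.py 491.3 -264 175 7.3
```

```text
t: 7.05
ee_pos: [532.0, 135.6, 85.7]
orientation: [-0.237, 3.131, -0.001]
ft_force: [-2.1, 2.6, 5.5]
width: 17.3
t: 8.05
ee_pos: [532.2, 135.6, 176.7]
orientation: [-0.237, 3.129, -0.0]
ft_force: [-0.1, 0.1, 0.2]
width: 39.8
t 8.05 ee [532.2 135.6 176.7] toolz [ 0.004 -0.    -1.   ] F [-0.1  0.1  0.2] w 39.8
xyz cm [ 10.06 -38.89   0.16] spin 1.4 q6 -1.49
```

```bash
python3 -m inch '[{"xyz":[1,-4,0],"spin":1},{"xyz":[2,-8,0],"spin":1.4},{"xyz":[3.1,-12,0],"spin":1.4},{"xyz":[4.2,-16.5,0],"spin":1.4},{"xyz":[5.4,-21,0],"spin":1.4},{"xyz":[6.6,-25.5,0],"spin":1.4},{"xyz":[7.8,-30,0],"spin":1.4},{"xyz":[8.8,-34,0],"spin":1.4},{"xyz":[9.6,-37,0],"spin":1.4},{"xyz":[10.05,-38.9,0],"spin":1.4},{"xyz":[10.05,-38.9,2],"spin":1.4},{"xyz":[10.05,-38.9,6],"spin":1.4},{"xyz":[10.05,-38.9,10],"spin":1.4},{"xyz":[10.05,-38.9,12.5],"spin":1.4},{"xyz":[10.05,-38.9,13],"spin":1.4},{"xyz":[10.05,-38.9,13],"spin":1.4},{"xyz":[10.05,-38.9,13],"spin":1.4}]'; python3 go.py 491.3 -264 20.3 7.3
python3 - <<'E'
from h import *
s=ctrl.get_image('side')
a=cv2.resize(s[130:210,270:370],(400,320),interpolation=3);b=cv2.resize(s[210:290,210:310],(400,320),interpolation=3)
cv2.imwrite('pics/p4.png',np.hstack([a,b])[:,:,::-1])
E
```

```text
t: 9.75
ee_pos: [492.4, -264.3, 47.3]
orientation: [-0.199, 3.131, -0.001]
ft_force: [-0.1, -0.2, -0.1]
width: 39.1
t 9.75 ee [ 492.4 -264.3   47.3] toolz [ 0.005 -0.001 -1.   ] F [-0.1 -0.2 -0.1] w 39.1
xyz cm [0.12 0.05 2.7 ] spin -0.0 q6 -2.21
```

View pics/p4.png

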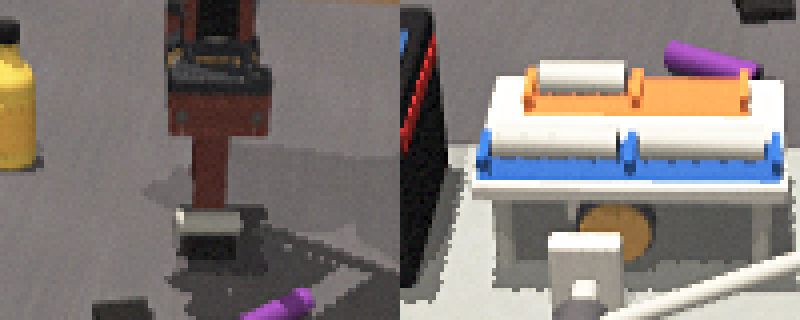

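The long pin lies level between its walls (right half, 638–768). The finger (x≈210) is centred on the short pin (176–240). Descend and grip.

```bash
python3 -m inch '[{"xyz":[0.1,0.05,1],"spin":0},{"xyz":[0.1,0.05,1.8],"spin":0},{"xyz":[0.1,0.05,2.4],"spin":0},{"xyz":[0.1,0.05,2.7],"spin":0},{"xyz":[0.1,0.05,2.7],"spin":0},{"xyz":[0.1,0.05,2.7],"spin":0}]'; python3 -m inch '[{"xyz":[0,0,0],"spin":0},{"xyz":[0,0,0],"spin":0},{"xyz":[0,0,0],"spin":0},{"xyz":[0,0,0],"spin":0},{"xyz":[0,0,0],"spin":0}]' 1; python3 -m inch '[{"xyz":[0,0,-1],"spin":0},{"xyz":[0,0,-3],"spin":0},{"xyz":[0,0,-6],"spin":0},{"xyz":[0,0,-9],"spin":0},{"xyz":[0,0,-12],"spin":0},{"xyz":[0,0,-12],"spin":0},{"xyz":[0,0,-12],"spin":0}]'; python3 go.py 547 80.5 140 8.7
```

```text
t: 10.4
ee_pos: [491.8, -264.2, 20.7]
orientation: [-0.199, 3.13, -0.002]
ft_force: [0.1, 0.7, -0.5]
width: 39.6
t: 10.9
ee_pos: [491.8, -263.9, 20.9]
orientation: [-0.199, 3.13, -0.001]
ft_force: [-1.0, 4.1, 4.7]
width: 17.4
t: 11.6
ee_pos: [491.4, -264.1, 141.7]
orientation: [-0.199, 3.129, -0.003]
ft_force: [-0.6, 0.4, -0.7]
width: 17.2
t 11.6 ee [ 491.4 -264.1  141.7] toolz [ 0.007 -0.002 -1.   ] F [-0.6  0.4 -0.7] w 17.2
xyz cm [-9.87 33.48  0.15] spin -1.4 q6 -2.21
```

```bash
python3 -m inch '[{"xyz":[-1,3,0],"spin":-1.4},{"xyz":[-2,7,0],"spin":-1.4},{"xyz":[-3.3,11,0],"spin":-1.4},{"xyz":[-4.5,15,0],"spin":-1.4},{"xyz":[-5.6,19,0],"spin":-1.4},{"xyz":[-6.8,23,0],"spin":-1.4},{"xyz":[-8,27,0],"spin":-1.4},{"xyz":[-9,30.5,0],"spin":-1.4},{"xyz":[-9.6,32.5,0],"spin":-1.4},{"xyz":[-9.85,33.5,0],"spin":-1.4},{"xyz":[-9.85,33.5,1],"spin":-1.4},{"xyz":[-9.85,33.5,3],"spin":-1.4},{"xyz":[-9.85,33.5,3.5],"spin":-1.4},{"xyz":[-9.85,33.5,3.5],"spin":-1.4},{"xyz":[-9.85,33.5,3.5],"spin":-1.4}]'; python3 go.py 547 80.5 85.7 8.7
python3 - <<'E'
from h import *
s=ctrl.get_image('side')
cv2.imwrite('pics/p5.png',cv2.resize(s[180:290,190:340],(750,550),interpolation=3)[:,:,::-1])
E
```

```text
t: 13.1
ee_pos: [547.0, 79.8, 106.4]
orientation: [-0.235, 3.126, -0.004]
ft_force: [0.3, -0.7, -0.2]
width: 17.2
t 13.1 ee [547.   79.8 106.4] toolz [ 0.006 -0.002 -1.   ] F [ 0.3 -0.7 -0.2] w 17.2
xyz cm [0.   0.08 2.07] spin -0.1 q6 -1.59
```

View pics/p5.png

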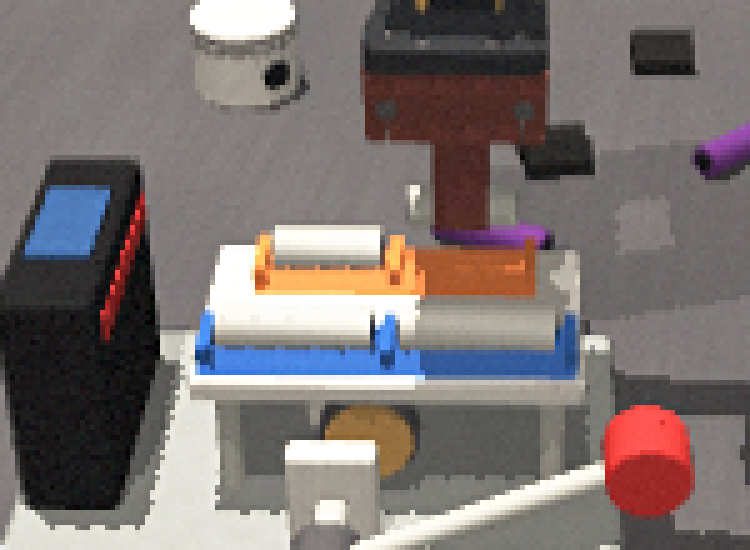

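The short pin spans crop x 406–518 above the free orange slot, with walls at about 397 and 530. Next, its offset.

```bash
python3 - <<'E'
from h import *
c=np.array([570.8,112.5]);a=np.radians(8.7);u=np.array([np.cos(a),np.sin(a)]);v=np.array([-u[1],u[0]])
f=lambda p,z:(back('side',np.array(p)/5+[189.6,179.6],z)[:,:2]-c)
P=f([(406,202),(519,208)],109);print('pin ends',P@u,P@v)
P=f([(397,239),(531,241)],86.3);print('walls',P@u,P@v)
E
```

```text
pin ends [ -4.8690129  -52.33682006] [-31.62128775 -27.54235302]
walls [ -0.17159221 -57.63661247] [-37.77769181 -36.97317024]
```

```bash
python3 -m inch '[{"xyz":[0,0.05,0.5],"spin":0},{"xyz":[0,0.05,1],"spin":0},{"xyz":[0,0.05,1.4],"spin":0},{"xyz":[0,0.05,1.7],"spin":0},{"xyz":[0,0.05,1.9],"spin":0},{"xyz":[0,0.05,2.05],"spin":0},{"xyz":[0,0.05,2.05],"spin":0},{"xyz":[0,0.05,2.05],"spin":0}]'; python3 go.py 547 80.5 85.7 8.7
```

```text
t: 13.95
ee_pos: [547.4, 80.8, 86.5]
orientation: [-0.235, 3.125, -0.003]
ft_force: [-0.6, 2.6, 2.5]
width: 17.1
t 13.95 ee [547.4  80.8  86.5] toolz [ 0.007 -0.001 -1.   ] F [-0.6  2.6  2.5] w 17.1
xyz cm [ 0.04 -0.03  0.08] spin -0.1 q6 -1.59
```

```bash
python3 -m inch '[{"xyz":[0,0,0.07],"spin":0},{"xyz":[0,0,0.07],"spin":0}]'; python3 -m inch '[{"xyz":[0,0,0],"spin":0},{"xyz":[0,0,0],"spin":0},{"xyz":[0,0,0],"spin":0},{"xyz":[0,0,0],"spin":0},{"xyz":[0,0,-1],"spin":0},{"xyz":[0,0,-3],"spin":0},{"xyz":[0,0,-6],"spin":0},{"xyz":[0,0,-8],"spin":0},{"xyz":[0,0,-8],"spin":0},{"xyz":[0,0,-8],"spin":0}]' 0.55; python3 - <<'E'
from h import *
s=ctrl.get_image('side')[:,:,::-1].copy();t=cv2.imread('pics/top0.png')
cv2.imwrite('pics/p6.png',cv2.resize(s[180:310,190:340],(750,650),interpolation=3)[:600])
c=np.array([570.8,112.5]);a=np.radians(8.7);u=np.array([np.cos(a),np.sin(a)]);v=np.array([-u[1],u[0]])
hs=cv2.cvtColor(s,cv2.COLOR_BGR2HSV);m=((hs[...,1]>150)&((hs[...,0]<8)|(hs[...,0]>172))&(hs[...,2]>90))
m[:, :300]=0;m[:250]=0;m[300:]=0;m[:,345:]=0
ys,xs=np.nonzero(m);p=[[xs.mean(),ys.mean()]];K=back('side',p,89)[:,:2]-c;print('knob side px',p,(K+c),K@u,K@v)
def blob(uv): pass
# project knob model for several along values, compare both views
for al in(-104,-102,-100,-98,-96):
    X=np.r_[c+al*u+110*v,89];print(al,X.round(1),'top',proj('top',X).round(1),'side',proj('side',X).round(1))
E
python3 go.py 455.5 206 165 8.7
```

```text
t: 14.15
ee_pos: [547.5, 81.1, 86.1]
orientation: [-0.235, 3.125, -0.002]
ft_force: [-2.9, 3.1, 5.2]
width: 17.2
t: 15.15
ee_pos: [546.9, 81.2, 166.5]
orientation: [-0.235, 3.124, -0.002]
ft_force: [-0.8, -1.1, -0.3]
width: 39.5
knob side px [[np.float64(319.06969696969696), np.float64(271.6060606060606)]] [[456.42316598 206.1954107 ]] [-98.88835655] [109.91807443]
-104 [451.4 205.5  89. ] top [[189.7 258.6]] side [[321.9 271.7]]
-102 [453.3 205.8  89. ] top [[189.7 257.7]] side [[320.8 271.6]]
-100 [455.3 206.1  89. ] top [[189.6 256.8]] side [[319.7 271.6]]
-98 [457.3 206.4  89. ] top [[189.6 255.9]] side [[318.6 271.6]]
-96 [459.3 206.7  89. ] top [[189.6 255. ]] side [[317.5 271.6]]
t 15.2 ee [546.4  81.1 165.7] toolz [ 0.007 -0.001 -1.   ] F [ 0.7  0.4 -0.3] w 39.6
xyz cm [ 7.120e+00  1.371e+01 -1.000e-02] spin -0.1 q6 -1.59
```

View pics/p6.png

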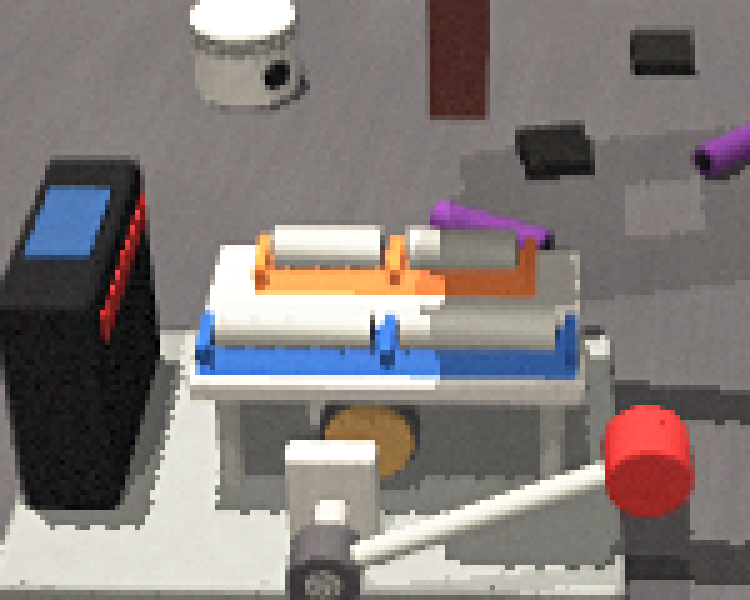

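Both pins lie level in their places: the short one spans 408–518 between its walls, and the long one sits as before. The two cameras agree on the knob at (456, 206, 89). Now over it and down with the jaws along the hinge axis.

```bash
python3 -m inch '[{"xyz":[1.5,3,0],"spin":0},{"xyz":[3.5,7,0],"spin":0},{"xyz":[5.5,10.5,0],"spin":0},{"xyz":[6.7,13,0],"spin":0},{"xyz":[7.1,13.7,0],"spin":0},{"xyz":[7.1,13.7,0],"spin":0},{"xyz":[7.1,13.7,2],"spin":0},{"xyz":[7.1,13.7,5],"spin":0},{"xyz":[7.1,13.7,5],"spin":0},{"xyz":[7.1,13.7,5],"spin":0}]' 0.5; python3 go.py 456 206.2 70 8.7
python3 - <<'E'
from h import *
s=ctrl.get_image('side');cv2.imwrite('pics/p7.png',cv2.resize(s[190:300,260:390],(650,550),interpolation=3)[:,:,::-1])
E
```

```text
t: 16.2
ee_pos: [456.2, 204.9, 114.6]
orientation: [-0.233, 3.128, -0.003]
ft_force: [0.8, -0.2, -0.3]
width: 43.9
t 16.2 ee [456.2 204.9 114.6] toolz [ 0.005 -0.002 -1.   ] F [ 0.8 -0.2 -0.3] w 43.9
xyz cm [0.03 0.14 4.46] spin -0.2 q6 -1.31
```

View pics/p7.png

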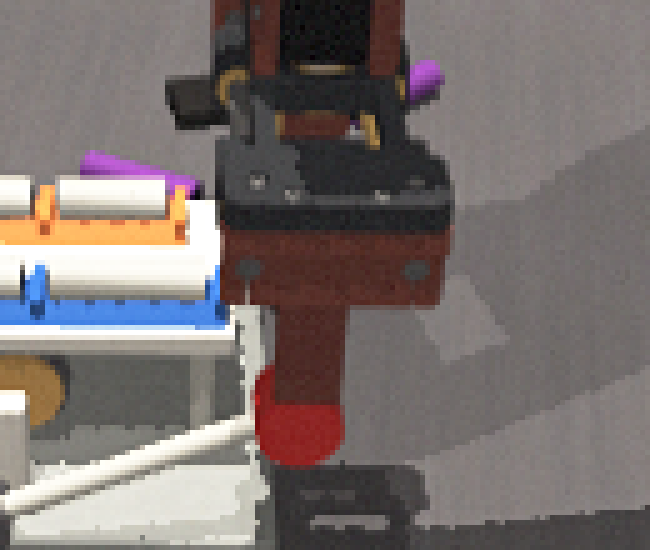

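The flats lie between the fingers. The finger sits 2–4 mm towards the robot of the knob's centre, so I'll nudge it while descending and then close.

```bash
python3 -m inch '[{"xyz":[-0.2,0.1,1],"spin":0},{"xyz":[-0.2,0.1,2.2],"spin":0},{"xyz":[-0.2,0.1,3.3],"spin":0},{"xyz":[-0.2,0.1,4.1],"spin":0},{"xyz":[-0.2,0.1,4.45],"spin":0},{"xyz":[-0.2,0.1,4.45],"spin":0},{"xyz":[-0.2,0.1,4.45],"spin":0}]'; python3 -m inch '[{"xyz":[0,0,0],"spin":0},{"xyz":[0,0,0],"spin":0},{"xyz":[0,0,0],"spin":0},{"xyz":[0,0,0],"spin":0},{"xyz":[0,0,0],"spin":0}]' 1; python3 go.py 575.3 224.2 147 8.7
```

```text
t: 16.95
ee_pos: [459.0, 206.7, 70.9]
orientation: [-0.234, 3.126, -0.002]
ft_force: [0.7, 0.1, 0.5]
width: 43.9
t: 17.45
ee_pos: [459.1, 207.7, 71.2]
orientation: [-0.233, 3.125, -0.0]
ft_force: [-1.6, 7.0, -1.2]
width: 26.1
t 17.45 ee [459.1 207.7  71.2] toolz [ 0.008  0.001 -1.   ] F [-1.6  7.  -1.2] w 26.1
xyz cm [-11.79  -0.1   -7.49] spin -0.2 q6 -1.31
```

```bash
python3 -m inch '[{"xyz":[-0.4,0,-0.8],"spin":0},{"xyz":[-0.9,0,-1.7],"spin":0},{"xyz":[-1.5,0,-2.5],"spin":0},{"xyz":[-2.1,0,-3.3],"spin":0},{"xyz":[-2.8,0,-4],"spin":0},{"xyz":[-3.5,0,-4.6],"spin":0},{"xyz":[-4.3,0,-5.2],"spin":0},{"xyz":[-5.1,0,-5.8],"spin":0},{"xyz":[-5.9,0,-6.2],"spin":0},{"xyz":[-6.8,0,-6.7],"spin":0},{"xyz":[-7.7,0,-7],"spin":0},{"xyz":[-8.6,0,-7.3],"spin":0},{"xyz":[-8.6,0,-7.3],"spin":0},{"xyz":[-8.6,0,-7.3],"spin":0}]'; python3 go.py 575.3 224.2 147 8.7
```

```text
t: 18.85
ee_pos: [542.4, 220.4, 144.5]
orientation: [-0.233, 3.128, -0.0]
ft_force: [-3.0, 3.8, -10.3]
width: 25.8
t 18.85 ee [542.4 220.4 144.5] toolz [ 0.005  0.    -1.   ] F [ -3.    3.8 -10.3] w 25.8
xyz cm [-3.31 -0.11 -0.23] spin -0.2 q6 -1.35
```

```bash
python3 -m inch '[{"xyz":[-0.9,0,-0.1],"spin":0},{"xyz":[-1.7,0,-0.2],"spin":0},{"xyz":[-2.4,0,-0.25],"spin":0},{"xyz":[-3,0,-0.3],"spin":0},{"xyz":[-3.3,0,-0.3],"spin":0},{"xyz":[-3.3,0,-0.3],"spin":0},{"xyz":[-3.3,0,-0.3],"spin":0},{"xyz":[-3.3,0,-0.3],"spin":0}]'; python3 go.py 575.3 224.2 147 8.7
python3 - <<'E'
from h import *
s=ctrl.get_image('side');cv2.imwrite('pics/p8.png',cv2.resize(s[190:310,195:335],(700,600),interpolation=3)[:,:,::-1])
E
```

```text
t: 19.65
ee_pos: [573.8, 225.2, 148.7]
orientation: [-0.232, 3.132, -0.0]
ft_force: [-8.2, 2.4, 1.2]
width: 25.6
t 19.65 ee [573.8 225.2 148.7] toolz [ 0.001 -0.    -1.   ] F [-8.2  2.4  1.2] w 25.6
xyz cm [-0.14 -0.12  0.17] spin -0.2 q6 -1.36
```

View pics/p8.png

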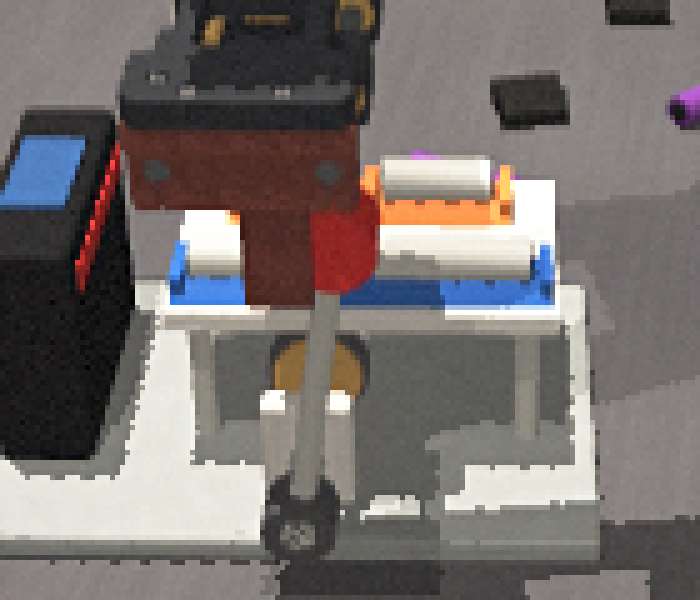

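The finger (x≈282) has slid off-centre on the knob (centre about (337,240)). The lever lags, so I'll work out its actual angle from the rod.

```bash
python3 - <<'E'
from h import *
c=np.array([570.8,112.5]);a=np.radians(8.7);u=np.array([np.cos(a),np.sin(a)]);v=np.array([-u[1],u[0]])
pv=c+19.4*u+110*v
f=lambda X:((proj('side',X)-[194.6,189.6])*5).round(0).tolist()
print('pivot',pv,f(np.r_[pv,36]))
for th in(-1.15,-.4,-.3,-.2,-.1,0):
    k=np.r_[pv+130*np.sin(th)*u,36+130*np.cos(th)];r=np.r_[pv+50*np.sin(th)*u,36+50*np.cos(th)];print(th,'knob',f(k),'rod50',f(r),k.round(1))
g=np.r_[573.8,225.2,148.7+19];print('grasp pt',f(g),f(g+np.r_[13*v,0]),f(g-[0,0,19]))
P=back('side',np.array([[337,240]])/5+[194.6,189.6],164)[0,:2]-c;print('knob now',P@u,P@v)
im=cv2.cvtColor(ctrl.get_image('side'),cv2.COLOR_RGB2HSV)
m=(im[...,1]>150)&((im[...,0]<8)|(im[...,0]>172))&(im[...,2]>60);m[:225]=0;m[260:]=0;m[:,:240]=0;m[:,290:]=0
ys,xs=np.nonzero(m);print('red x',xs.min(),xs.max(),ys.min(),ys.max())
E
```

```text
pivot [573.33809118 224.16878746] [[302.0, 517.0]]
-1.15 knob [[623.0, 410.0]] rod50 [[422.0, 477.0]] [456.  206.2  89.1]
-0.4 knob [[433.0, 258.0]] rod50 [[350.0, 423.0]] [523.3 216.5 155.7]
-0.3 knob [[398.0, 247.0]] rod50 [[337.0, 419.0]] [535.4 218.4 160.2]
-0.2 knob [[361.0, 239.0]] rod50 [[323.0, 416.0]] [547.8 220.3 163.4]
-0.1 knob [[323.0, 234.0]] rod50 [[309.0, 414.0]] [560.5 222.2 165.4]
0 knob [[285.0, 232.0]] rod50 [[296.0, 414.0]] [573.3 224.2 166. ]
grasp pt [[283.0, 230.0]] [[279.0, 252.0]] [[285.0, 275.0]]
knob now 1.5599677594875936 111.62138705196621
red x 240 270 226 250
```

The knob is at θ≈−0.14 rad from upright. It crept 18 mm in the pads as it turned between them, but is still held. Only 0.14 rad of turning remains, so I'll advance gently by the same amount and look again.

```bash
python3 -m inch '[{"xyz":[-0.3,0,0],"spin":0},{"xyz":[-0.6,0,0],"spin":0},{"xyz":[-0.9,0,0],"spin":0},{"xyz":[-1.0,0,0],"spin":0},{"xyz":[-1.0,0,0],"spin":0}]'; cat > k.py <<'E'
from h import *
s=ctrl.get_image('side');im=cv2.cvtColor(s,cv2.COLOR_RGB2HSV)
m=(im[...,1]>150)&((im[...,0]<8)|(im[...,0]>172))&(im[...,2]>60);m[:225]=0;m[251:]=0;m[:,:230]=0;m[:,300:]=0
ys,xs=np.nonzero(m);print('red x',xs.min(),xs.max(),ys.min(),ys.max(),'rows max',[int(np.nonzero(m[r])[0].max()) for r in range(230,250,3)])
# rod centre at rows 262..285 (bright grey rod vs surroundings)
cv2.imwrite('pics/k.png',cv2.resize(s[190:310,195:335],(700,600),interpolation=3)[:,:,::-1])
E
python3 k.py; python3 go.py 575.3 224.2 147 8.7
```

```text
t: 20.25
ee_pos: [581.6, 226.4, 148.8]
orientation: [0.231, -3.129, 0.001]
ft_force: [-8.1, 2.4, -3.8]
width: 25.4
red x 230 266 226 250 rows max [265, 266, 265, 265, 265, 263, 239]
t 20.3 ee [581.6 226.4 148.8] toolz [-0.004 -0.001 -1.   ] F [-8.8  2.5 -3.3] w 25.9
xyz cm [ 0.65 -0.12  0.18] spin -0.2 q6 -1.37
```

The knob follows (right edge 270 → 266 px; upright needs about 260.3). About 9–10 mm more.

```bash
python3 -m inch '[{"xyz":[-0.3,0,0],"spin":0},{"xyz":[-0.6,0,0],"spin":0},{"xyz":[-0.9,0,0],"spin":0},{"xyz":[-1.1,0,0],"spin":0},{"xyz":[-1.1,0,0],"spin":0},{"xyz":[-1.1,0,0],"spin":0}]'; python3 k.py; python3 go.py 575.3 224.2 147 8.7
```

```text
t: 20.9
ee_pos: [589.9, 227.7, 148.5]
orientation: [0.23, -3.123, 0.002]
ft_force: [-8.1, 3.6, -4.7]
width: 25.5
t 20.95 ee [589.9 227.6 148.4] toolz [-0.009 -0.002 -1.   ] F [-8.2  4.2 -5. ] w 25.6
xyz cm [ 1.5  -0.12  0.16] spin -0.3 q6 -1.37Traceback (most recent call last):
  File "k.py", line 4, in <module>
    ys,xs=np.nonzero(m);print('red x',xs.min(),xs.max(),ys.min(),ys.max(),'rows max',[int(np.nonzero(m[r])[0].max()) for r in range(230,250,3)])
                                                                                          ~~~~~~~~~~~~~~~~~~~~~~~^^
    return umr_maximum(a, axis, None, out, keepdims, initial, where)
ValueError: zero-size array to reduction operation maximum which has no identity
```

View pics/k.png

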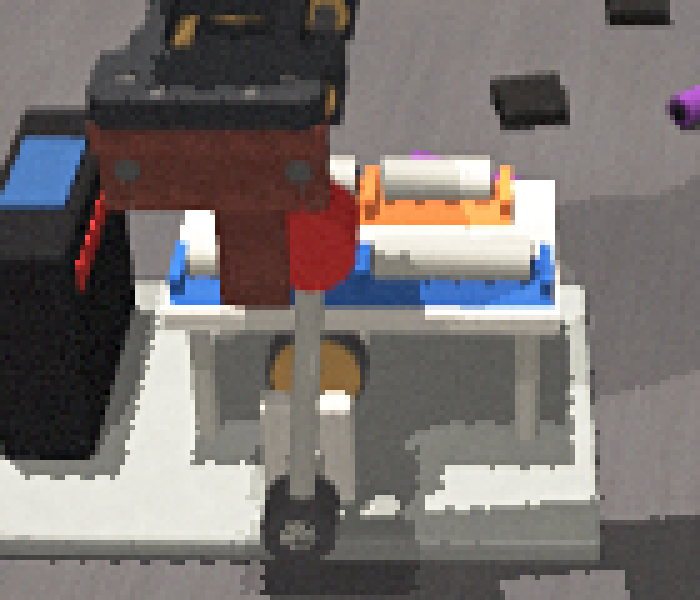

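That picture predates the last 8 mm step because the script stopped before saving. It shows the knob's centre at about 314, so θ≈−0.08. I've used my 12 views, so the remaining checks are numeric: the red edge and the rod's line against the upright model.

```bash
cat > k.py <<'E'
from h import *
s=ctrl.get_image('side');im=cv2.cvtColor(s,cv2.COLOR_RGB2HSV)
m=(im[...,1]>150)&((im[...,0]<8)|(im[...,0]>172))&(im[...,2]>60);m[:225]=0;m[251:]=0;m[:,:235]=0;m[:,300:]=0
print('red row:edge',{r:int(np.nonzero(m[r])[0].max()) for r in range(228,250,2) if m[r].any()})
c=np.array([570.8,112.5]);a=np.radians(8.7);u=np.array([np.cos(a),np.sin(a)]);v=np.array([-u[1],u[0]]);pv=c+19.4*u+110*v
for th in(-.1,-.05,0,.05): print(th,'knob centre',proj('side',np.r_[pv+130*np.sin(th)*u,36+130*np.cos(th)]).round(1),'rod r50,r95',[proj('side',np.r_[pv+r*np.sin(th)*u,36+r*np.cos(th)]).round(1).tolist() for r in(50,95)])
g=s.mean(2).astype(int)
for r in(252,254,258,262,268,272,276,280,284): print(r,g[r,246:266].tolist())
E
python3 k.py
```

```text
red row:edge {228: 259, 230: 261, 232: 262, 234: 262, 236: 261, 238: 261, 240: 261, 242: 260, 244: 259, 246: 257}
-0.1 knob centre [[259.2 236.4]] rod r50,r95 [[[256.5, 272.5]], [[258.0, 252.7]]]
-0.05 knob centre [[255.4 236.1]] rod r50,r95 [[[255.1, 272.4]], [[255.3, 252.5]]]
0 knob centre [[251.6 236. ]] rod r50,r95 [[[253.7, 272.3]], [[252.6, 252.5]]]
0.05 knob centre [[247.8 236.1]] rod r50,r95 [[[252.4, 272.4]], [[249.9, 252.5]]]
252 [142, 144, 151, 151, 137, 115, 123, 123, 122, 119, 127, 148, 148, 152, 146, 146, 151, 150, 150, 147]
254 [141, 143, 139, 141, 130, 117, 123, 121, 119, 119, 125, 145, 141, 138, 143, 141, 144, 143, 141, 142]
258 [91, 98, 89, 47, 54, 122, 136, 137, 138, 126, 102, 94, 94, 87, 87, 74, 59, 55, 54, 47]
262 [96, 94, 58, 80, 101, 116, 127, 140, 132, 127, 107, 100, 99, 98, 101, 98, 97, 102, 100, 94]
268 [94, 99, 112, 123, 123, 116, 120, 123, 121, 117, 114, 238, 231, 111, 223, 225, 221, 225, 109, 95]
272 [93, 142, 147, 141, 140, 143, 116, 120, 122, 117, 108, 197, 190, 195, 198, 180, 192, 201, 145, 116]
276 [91, 129, 146, 139, 140, 134, 117, 122, 124, 121, 109, 130, 142, 143, 148, 143, 141, 143, 142, 127]
280 [93, 105, 148, 144, 144, 141, 117, 119, 123, 122, 119, 210, 213, 125, 143, 142, 143, 142, 143, 130]
284 [115, 86, 141, 147, 141, 151, 117, 123, 123, 120, 117, 97, 100, 114, 152, 146, 143, 143, 139, 136]
```

Rod slope and knob edge both give θ≈−0.02 rad. I'll advance another 2.5 mm, commanding 5 mm to cover the steady lag under load.

```bash
python3 -m inch '[{"xyz":[-0.3,0,0],"spin":0},{"xyz":[-0.5,0,0],"spin":0},{"xyz":[-0.5,0,0],"spin":0},{"xyz":[-0.5,0,0],"spin":0}]'; python3 k.py | grep -v knob
```

```text
t: 21.4
ee_pos: [592.4, 228.0, 148.2]
orientation: [0.229, -3.118, 0.003]
ft_force: [-7.3, 3.1, -4.8]
width: 25.6
red row:edge {228: 258, 230: 260, 232: 260, 234: 260, 236: 259, 238: 259, 240: 259, 242: 259, 244: 258, 246: 255}
252 [144, 151, 148, 138, 118, 122, 121, 118, 117, 129, 150, 147, 147, 152, 147, 149, 148, 150, 148, 149]
254 [142, 140, 143, 128, 112, 122, 121, 124, 116, 124, 139, 146, 142, 142, 139, 141, 143, 140, 141, 141]
258 [96, 98, 85, 55, 132, 140, 132, 135, 130, 110, 90, 94, 93, 91, 88, 79, 63, 55, 46, 49]
262 [97, 87, 53, 79, 111, 135, 140, 137, 133, 118, 98, 101, 99, 101, 100, 101, 100, 98, 99, 90]
268 [94, 93, 111, 123, 242, 111, 122, 121, 121, 112, 192, 236, 230, 107, 224, 222, 223, 224, 109, 89]
272 [91, 143, 148, 186, 187, 112, 121, 121, 121, 113, 151, 193, 193, 196, 183, 182, 191, 139, 151, 117]
276 [87, 132, 145, 142, 143, 120, 118, 123, 122, 118, 117, 145, 141, 145, 148, 145, 142, 143, 141, 126]
280 [89, 109, 145, 143, 141, 126, 119, 123, 122, 115, 113, 242, 112, 131, 144, 144, 145, 141, 141, 129]
284 [88, 100, 140, 146, 147, 131, 116, 122, 125, 119, 118, 83, 101, 113, 150, 145, 141, 140, 140, 138]
```

The rod line (252.4 at row 252, model 252.6) and the knob edge (260, model ~260) now match upright. I'll hold for 1 s to check it doesn't creep, and compare tray and pins between the lowered and raised frames.

```bash
python3 -m inch '[{"xyz":[-0.25,0,0],"spin":0},{"xyz":[-0.25,0,0],"spin":0},{"xyz":[-0.25,0,0],"spin":0},{"xyz":[-0.25,0,0],"spin":0},{"xyz":[-0.25,0,0],"spin":0},{"xyz":[-0.25,0,0],"spin":0},{"xyz":[-0.25,0,0],"spin":0},{"xyz":[-0.25,0,0],"spin":0},{"xyz":[-0.25,0,0],"spin":0},{"xyz":[-0.25,0,0],"spin":0}]'; python3 k.py | egrep 'red|^252|^272|^284'
python3 - <<'E'
from h import *
old=cv2.imread('pics/side0.png');new=ctrl.get_image('side')[:,:,::-1].copy();cv2.imwrite('pics/last.png',new)
def mask(im,lo,hi):
    h=cv2.cvtColor(im,cv2.COLOR_BGR2HSV);m=(h[...,0]>=lo)&(h[...,0]<=hi)&(h[...,1]>130)&(h[...,2]>60);m[:215]=0;m[265:]=0;m[:,275:][:,40:]=0;m[:,:225]=0;return m
for n,lo,hi in(('blue',105,125),('orange',8,20)):
    for im in(old,new):
        ys,xs=np.nonzero(mask(im,lo,hi)[:,275:]);print(n,xs.min()+275,xs.max()+275,ys.min(),ys.max())
g=cv2.cvtColor(new,cv2.COLOR_BGR2GRAY);h=cv2.cvtColor(new,cv2.COLOR_BGR2HSV)
for r in(224,226,240,242): print(r,[(int(a),int(b)) for a,b in zip(g[r,266:308:2],h[r,266:308:2,1])])
E
```

```text
t: 22.45
ee_pos: [592.6, 228.0, 148.1]
orientation: [0.228, -3.112, 0.004]
ft_force: [-8.5, 4.2, -3.3]
width: 25.9
red row:edge {228: 258, 230: 259, 232: 260, 234: 260, 236: 259, 238: 259, 240: 259, 242: 259, 244: 258, 246: 255}
252 [147, 152, 152, 128, 123, 124, 125, 122, 118, 137, 150, 148, 150, 150, 150, 147, 147, 149, 152, 150]
272 [90, 144, 146, 185, 191, 110, 120, 123, 122, 111, 152, 195, 192, 181, 183, 179, 136, 144, 137, 116]
284 [88, 93, 142, 146, 145, 133, 119, 126, 122, 123, 116, 85, 101, 116, 150, 146, 145, 143, 145, 138]
blue 275 304 243 255
blue 275 305 239 250
orange 275 296 228 238
orange 275 296 223 234
224 [(54, 26), (187, 162), (168, 167), (230, 19), (228, 19), (231, 15), (244, 15), (253, 6), (243, 15), (253, 5), (253, 5), (245, 13), (254, 4), (255, 0), (135, 99), (208, 153), (129, 8), (130, 13), (136, 15), (136, 18), (136, 16)]
226 [(67, 167), (197, 155), (134, 187), (174, 19), (175, 24), (177, 25), (184, 23), (223, 21), (226, 21), (230, 14), (230, 15), (233, 13), (236, 16), (241, 10), (198, 120), (213, 146), (255, 0), (255, 0), (255, 0), (253, 11), (124, 18)]
240 [(178, 99), (120, 184), (227, 28), (220, 25), (222, 22), (223, 21), (225, 21), (226, 19), (228, 16), (230, 16), (232, 17), (231, 17), (233, 16), (234, 15), (233, 15), (235, 16), (236, 16), (242, 16), (255, 0), (126, 172), (129, 30)]
242 [(120, 183), (102, 184), (146, 32), (165, 28), (165, 24), (168, 28), (169, 26), (174, 26), (172, 27), (178, 25), (181, 27), (185, 27), (184, 23), (193, 24), (194, 23), (196, 27), (222, 22), (205, 28), (102, 191), (123, 177), (152, 41)]
```

The lever hasn't moved over 1 s, the tray is up 4–5 px (about 10 mm), and both pins lie between their walls. Handing in.

```bash
python3 -c "
from workcell import ctrl
print(ctrl.close_job())"
```

```text
the job is handed in; nothing more can be done
None
```

I put the long pin in the free blue place and the short pin in the free orange place. I then led the cam lever up and handed the job in at about 22.5 s, with the gripper still closed on the knob.

- **Pins:** the side view showed both lying level between their end walls with the tray down, and again as the lever neared upright. I left the piston, bottle, bearing ring and purple look-alikes alone, and saw nothing disturbed. I made no final check of their positions.
- **Lever:** the rod line and knob edge match upright to about ±0.02 rad. They did not move during a 1 s hold, and the tray sits 4–5 px higher, about the expected 10 mm.
- **What went wrong:** the knob slid about 20 mm in the pads on the way up. I corrected for it from the pictures, so the gripper ended holding only the edge of the knob on the side away from the robot. About 8 N was steady on the tool there.
- **Limits of the checks:** I had used all 12 picture views before the last few millimetres. The final lever, tray and pin checks are pixel measurements, not a viewed image.

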